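# Gloss reading of a fresh print inside a folding light shade

## Robot

A 6-joint arm with a two-finger parallel gripper is mounted at the origin on the work surface. World frame = base frame: x ahead of the robot, y to its left, z up, the work surface at z = 0. Lengths are in m, angles in rad, forces in N, time in s.
With the tool pointing down it reaches from about 0.4 to 0.825 m from the base axis. Payload 7 kg.
Tool frame: the origin (TCP) lies at the very end of the fingers, on their centre line; the grasp point (between the pads) lies 19 mm behind it (arm.grasp_offset is the distance from the TCP to the grasp point, in m); z points along the fingers, y is the line along which they close (so a half turn about z gives the same grasp; the last joint's range is limited). The gripper opens to 88 mm and grips with 3 to 60 N. Pads are 19 mm wide; open, the fingers measure 130 mm over their backs; the gripper's body (78 mm by 193 mm) begins 47 mm behind the grasp point.
Start: joints at [1.475, 0.359, 0.012, 0, -1.224, -0.288], TCP at [0.253, 0.626, 0.227] pointing down, gripper open.
Joint ranges: [-3.07, 3.07], [-1.43, 2.12], [-1.02, 1.25], [-3.03, 1.67], [-3.05, -0], [-3.03, 3.03]. Speed limits (rad/s): [2.39, 2.39, 3.01, 3.14, 3.14, 3.14].

## Interface

Orientations are given as [roll, pitch, yaw] about the fixed x, y, z axes, in that order (R = Rz(yaw) Ry(pitch) Rx(roll)).
In Python, from station import get_state, cams, arm, nets gives the robot as it stands.
- The arm moves only by the shell command python3 -m creep 'ROWS' [FORCE]. ROWS is a JSON object of lists of equal length, an entry for each row: "translation": the shift along the world's x, y, z in mm, a list of three; "spin": the turn about the world's z in rad; "gripper": the opening, from 0 (shut) to 1 (fully open). In form: {"translation": [[dx, dy, dz], ...], "spin": [spin, ...], "gripper": [gripper, ...]}. A call has 1 to 8 rows; each row shifts and turns the commanded pose from where the row before left it; what a row does not reach is not made up. A row lasts 1/10 s, in which the tool goes at most 50 mm and 8.59 degrees, less where a joint would pass 70% of its speed; a pose out of reach is approached as far as the arm can. A call is refused whole if a number of a shift passes 50 or a number of a turn 0.15, either way. A call with a gripper value outside its range is refused whole. The fingers move at their own pace and stop on an object; FORCE is the grip in N (left out, the last holds). Time passes only in rows, so rows that do not move let the fingers close. It gives the time, the measured TCP pose, the force, the opening and the grip force at its end, in the units of the state.
- get_state(): the state, without advancing time (a new reading comes with each control period).
- cams.grab_frame(name): name is "scene" or "top" or "wrist"; returns a dict with "img" (384x512x3 uint8, red, green, blue), "mtx" (3x3 intrinsics, pixels), "R" (3x3) and "t" (3): a world point X has camera coordinates R X + t. Camera axes: x right, y down, z forward; pixel columns grow to the right and rows downward; lengths in m; the calibration is good to about 2 mm. A picture is of the moment at which its call begins. There is no depth.
- arm.job_done(): hands the job in; it is judged then, once.
Trained networks look in the newest picture that a camera, given by its name, has taken for a name from the list of things; names that differ only in an ending like _2 or _b are one class to them, and where a whole thing is asked for, a point or a joint stands for the part that bears it (a point fixed in the world has none). Each returns a list of dicts, best first, with "confidence" (0 to 1); they miss things now and then, are a little off and sometimes report something else, mostly with a low value. They report only what shows in the picture. A call takes as long as a camera call.
- nets.search_frame(camera, label): "centre" ([x, y, z] in m, in world coordinates, good to about 4 mm: the middle of the surface that is visible of it).
- nets.pinpoint(camera, label): "centre" ([x, y, z] in m, in world coordinates, good to about 4 mm: a listed point, or the origin of a listed thing).
The state is a dict: "t": time; "q": joint angles; "qd": joint speeds; "joint_efforts": joint torques, N m; "eef_pos": TCP position; "ee_rot": TCP orientation; "force": force on the tool from outside, world axes, zero at the start; "moment": the same for the moment, N m; "width": finger opening in m; "gripper_force": force on a finger pad.
Only numpy, scipy, OpenCV 4.12 (cv2) and the standard library are available. Lean on these libraries where they do the work, as an engineer would, in place of code of your own. Each camera call takes 0.05 s, during which the arm holds its last target. There are 200 camera calls.

## Task

Take a gloss reading of the printed part: first fold all three lying panels of the light shade fully upright around it, then take the reader pen from its stand and hold its nose inside the round ring mark (not the square one), with the pen square to the part's sloping face, pressed gently so that the spring nose is pushed in about half way and never knocked hard against the part. Finish while still holding the pen there, and leave the other things on the bench where they are.

Things in the scene. Friction and masses are not known exactly. Their poses are not given: they have to be found in the camera images.
- shade: folding light shade, fixed to the table: an aluminium deck 130 mm (x) by 150 mm (y), 28 mm high, with a fixed black wall on its near (-x) edge, 72 mm above the table, and black hinged panels on its left (+y), right (-y) and far (+x) edges; erected, their tabs reach 104 mm above the table. Origin: centre of the underside; x points away from the robot, y left
- panel_left_tab (a point): centre of the tab of the left panel: a black bar 36 mm long (parallel to the hinge), 12 x 10 mm in section, on a 16 mm wide neck, 68 mm from the hinge line; the panel itself (4 mm thick) ends 24 mm short of it. On the +y side while the panel lies down. Pinch it from above by its two ends and swing it up about the hinge; it turns between the fingertips
- panel_left_hinge (a point): middle of the hinge line of the left panel, 30 mm above the table, at the edge of the deck
- panel_left (a joint): angle of the left panel, rad: 0 = lying out flat and level, 1.571 = upright, its stop. The hinge is stiff by friction (about 1 N at the tab): the panel stays where it is left
- panel_right_tab (a point): centre of the tab of the right panel: a black bar 36 mm long (parallel to the hinge), 12 x 10 mm in section, on a 16 mm wide neck, 68 mm from the hinge line; the panel itself (4 mm thick) ends 24 mm short of it. On the -y side while the panel lies down. Pinch it from above by its two ends and swing it up about the hinge; it turns between the fingertips
- panel_right_hinge (a point): middle of the hinge line of the right panel, 30 mm above the table, at the edge of the deck
- panel_right (a joint): angle of the right panel, rad: 0 = lying out flat and level, 1.571 = upright, its stop. The hinge is stiff by friction (about 1 N at the tab): the panel stays where it is left
- panel_far_tab (a point): centre of the tab of the far panel: a black bar 36 mm long (parallel to the hinge), 12 x 10 mm in section, on a 16 mm wide neck, 68 mm from the hinge line; the panel itself (4 mm thick) ends 24 mm short of it. On the +x side while the panel lies down. Pinch it from above by its two ends and swing it up about the hinge; it turns between the fingertips
- panel_far_hinge (a point): middle of the hinge line of the far panel, 30 mm above the table, at the edge of the deck
- panel_far (a joint): angle of the far panel, rad: 0 = lying out flat and level, 1.571 = upright, its stop. The hinge is stiff by friction (about 1 N at the tab): the panel stays where it is left
- part: printed part, fixed on the deck: a grey slab 84 x 76 x 6 mm on four black pillars, sloping 20 degrees, high at its far (+x) edge, so its face leans to the robot. On the face: a cup 28 mm wide, 6 mm high with dark inside, a white outlined ring and a white outlined 18 mm square, lower down the slope. Origin: on the deck (28 mm up) under the slab's centre; z up, x to the high edge
- ring_mark (a point): centre of the ring mark (white, 20 mm outside, 16 mm inside) on the sloping face, about 60 mm above the table. Its z axis is the outward normal of the face (20 degrees off vertical), its x axis points up the slope
- stand: black block 70 x 70 mm, 63 mm high, fixed to the table, with a square through hole 26 mm wide in which the pen stands, upright; left or right of the shade. Origin: centre of the underside
- pen: grey reader pen, 158 mm long, 120 g, upright in the stand, hung by its collar. Origin: tip of its unpressed nose (8 mm above the table in the stand), z to the tail. Collar 36 mm wide at z = 55 to 61 mm; above it a 22 mm round barrel with a rubber grip band at z = 100 to 130 mm; below it a 20 mm barrel to z = 16 mm, then the round-ended 8 mm steel nose. Lift it 55 mm straight up to clear the stand
- pen_tip (a point): tip of the pen's nose (moves with the nose)
- pen_nose (a joint): how far the spring nose is pushed into the pen, m: 0 = out, 0.008 = its stop. Pushing back with 1 N at first, 3 N half way (0.004), 5 N at the stop
- nozzle_block: black block 70 x 70 x 50 mm with nine short brass nozzles on top, standing at the other place of the pen stand; leave alone. Origin: centre of its underside
- glue_stick: white stick 28 mm wide, 90 mm high, standing; leave alone. Origin: centre of its underside
- bracket: black printed angle bracket, 50 x 30 mm, 46 mm high; leave alone. Origin: centre of its underside
- jar: clear jar with grey cap, 52 mm wide, 55 mm high; leave alone. Origin: centre of its underside
- scraper: scraper with black handle, 200 mm long, lying; leave alone. Origin: its underside, about mid length
- vase: grey printed vase 60 mm wide, 70 mm high; leave alone. Origin: centre of its underside
- driver: screwdriver with black handle, 170 mm long, lying; leave alone. Origin: its underside, about mid length

How it is judged:
By the outcome, as a careful person would: the job done as asked, in the order asked, and still so for the second after the job is handed in, while the arm keeps its last pose, push and grip.
It also fails if it takes over 67 s, if anything falls off the work surface, if the arm or the gripper's body presses on something with over 40 N, if the wrist force passes 120 N, or if a joint passes its speed limit or range.

## Working session

There is one attempt and no reset: what is moved stays moved. The work goes in short steps, Python scripts to look and compute and a shell command to move; the robot and the scene stay as the last step left them, time stands still between calls to the robot, and variables do not carry over. Pictures are saved under pics/ and viewed, at most 10 in all, crops included, and the job is handed in when it is done.

```bash
ls; mkdir -p pics; python3 - <<'E'
from station import get_state,cams,arm,nets
import cv2,numpy as np
s=get_state();print(s['t'],s['eef_pos'],s['ee_rot'],s['width'],arm.grasp_offset)
for c in('scene','top'):
    f=cams.grab_frame(c);cv2.imwrite(f'pics/{c}0.png',f['img'][:,:,::-1])
    for n in 'shade panel_left_tab panel_left_hinge panel_right_tab panel_right_hinge panel_far_tab panel_far_hinge part ring_mark stand pen pen_tip nozzle_block glue_stick bracket jar vase scraper driver'.split():
        print(c,n,[(np.round(d['centre'],4).tolist(),round(d['confidence'],2)) for d in nets.pinpoint(c,n)[:2]])
print(get_state()['t'])
E
```

```text
pics
0.0 [0.25257588 0.62540703 0.2256036 ] [ 3.13989524e+00 -1.18881807e-04 -3.83917590e-01] 0.08760691760826417 0.0188
scene shade [([0.5379, -0.0133, 0.0005], 0.65), ([0.6592, 0.0179, 0.0661], 0.5)]
scene panel_left_tab [([0.5115, 0.1213, 0.054], 0.93), ([0.5726, -0.1462, 0.0305], 0.63)]
scene panel_left_hinge [([0.5244, 0.0628, 0.0292], 0.85)]
scene panel_right_tab [([0.5705, -0.1479, 0.0304], 0.91)]
scene panel_right_hinge [([0.5578, -0.0855, 0.0269], 0.69)]
scene panel_far_tab [([0.661, 0.0203, 0.0651], 0.59)]
scene panel_far_hinge [([0.604, 0.0038, 0.0302], 0.67)]
scene part [([0.5379, -0.0188, 0.0312], 0.97)]
scene ring_mark [([0.5535, -0.0038, 0.0628], 0.93), ([0.5243, 0.0634, 0.033], 0.47)]
scene stand [([0.468, 0.2935, 0.0047], 0.71)]
scene pen []
scene pen_tip [([0.6693, -0.3178, -0.001], 0.44)]
scene nozzle_block [([0.4388, -0.3336, -0.0001], 0.69)]
scene glue_stick [([0.6695, -0.32, 0.0009], 0.71)]
scene bracket [([0.472, 0.2971, 0.0064], 0.71), ([0.6589, 0.3079, 0.0012], 0.66)]
scene jar [([0.3789, 0.1014, -0.0035], 0.8), ([0.771, -0.1444, -0.0041], 0.49)]
scene vase [
[... 729 characters left out ...]
-0.1453, -0.0024], 0.42)]
top part [([0.5375, -0.017, 0.033], 0.6), ([0.5104, 0.1269, 0.0473], 0.47)]
top ring_mark [([0.5433, -0.0015, 0.0601], 0.98)]
top stand [([0.4667, 0.2964, -0.0027], 0.73)]
top pen [([0.5451, -0.0028, 0.0616], 0.28), ([0.5396, -0.018, 0.0305], 0.27)]
top pen_tip []
top nozzle_block [([0.4367, -0.3343, -0.0005], 0.64)]
top glue_stick [([0.6661, -0.3255, 0.0021], 0.42), ([0.3546, -0.0897, -0.0009], 0.41)]
top bracket [([0.6626, 0.3122, 0.0043], 0.46)]
top jar [([0.3781, 0.1, -0.0067], 0.75)]
top vase [([0.7674, 0.1747, -0.0008], 0.62)]
top scraper [([0.3574, -0.0891, -0.0008], 0.72)]
top driver [([0.7674, -0.1467, -0.0012], 0.9), ([0.3539, -0.0872, -0.0031], 0.64)]
2.0
```

View images.

View pics/scene0.png

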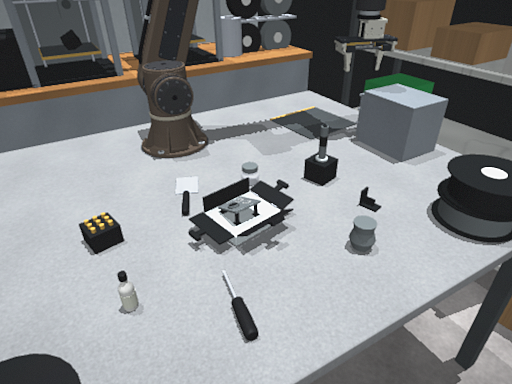

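View pics/top0.png

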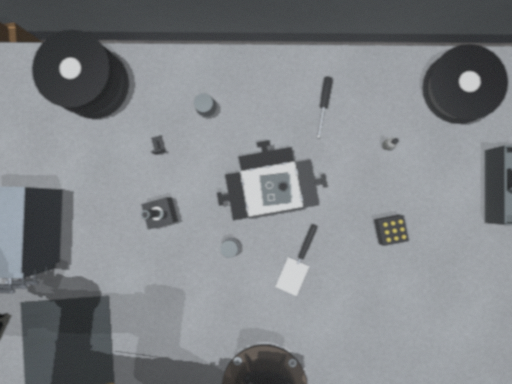

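The scene picture shows the shade at about (240,212), with its left panel (270,190) and far panel slightly raised. The pen stands in the left stand at (322,160). The top view agrees with the networks: shade yaw is about 0.2 rad and the ring is left of the cup at (269,186).

```bash
python3 -m creep '{"translation":[[18,-36,0],[18,-36,0],[18,-36,0],[18,-36,0],[18,-36,0],[18,-36,0],[18,-36,0],[18,-36,0]],"spin":[-0.07,-0.07,-0.07,-0.07,-0.07,-0.07,-0.07,-0.07],"gripper":[0.8,0.8,0.8,0.8,0.8,0.8,0.8,0.8]}' 10
python3 -m creep '{"translation":[[19,-36,-10],[19,-36,-10],[19,-36,-15],[19,-36,-15],[19,-36,-20],[20,-34,-10],[0,0,0]],"spin":[-0.07,-0.07,-0.07,-0.07,-0.07,-0.07,0],"gripper":[0.8,0.8,0.8,0.8,0.8,0.8,0.8]}' 10
python3 - <<'E'
from station import *
import cv2,numpy as np
f=cams.grab_frame('wrist');cv2.imwrite('pics/w1.png',f['img'][:,:,::-1])
for n in ('panel_left_tab','panel_left_hinge','ring_mark','panel_far_hinge','part'):
    print(n,[(np.round(d['centre'],4).tolist(),round(d['confidence'],2)) for d in nets.pinpoint('wrist',n)[:2]])
E
```

```text
t: 2.8
eef_pos: [0.3973, 0.3364, 0.2269]
ee_rot: [-3.141, 0.0, -0.946]
force: [0.7, 0.7, 0.0]
width: 0.0702
gripper_force: 0.0
t: 3.5
eef_pos: [0.5121, 0.12, 0.1448]
ee_rot: [3.139, -0.001, -1.37]
force: [-1.0, -0.2, -0.6]
width: 0.0699
gripper_force: 0.0
panel_left_tab [([0.5118, 0.1292, 0.0539], 0.7)]
panel_left_hinge [([0.5245, 0.0619, 0.0303], 0.75)]
ring_mark [([0.55, -0.0021, 0.0589], 0.8)]
panel_far_hinge [([0.5994, 0.0085, 0.0266], 0.88), ([0.5451, -0.0198, 0.0253], 0.28)]
part [([0.5414, -0.0215, 0.0251], 0.76)]
```

View pics/w1.png

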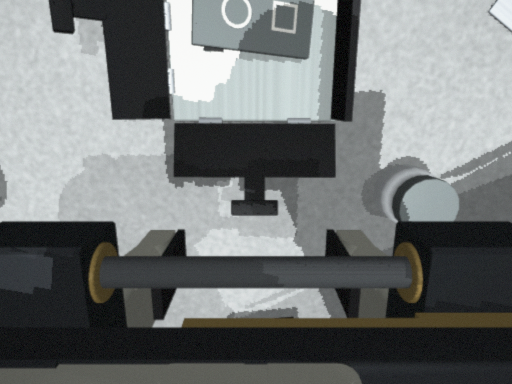

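```bash
cat > h.py <<'E'
from station import *
import cv2,numpy as np
def ray(f,u,v,z):
    d=f['R'].T@np.linalg.inv(f['mtx'])@np.array([u,v,1.]); o=-f['R'].T@f['t']
    return np.round(o+d*(z-o[2])/d[2],4).tolist()
def pp(c,*names):
    for n in names: print(c,n,[(np.round(d['centre'],4).tolist(),round(d['confidence'],2)) for d in nets.pinpoint(c,n)[:2]])
def proj(f,X):
    p=f['mtx']@(f['R']@np.array(X)+f['t']); return np.round(p[:2]/p[2],1).tolist()
E
python3 - <<'E'
from h import *
f=cams.grab_frame('wrist')
print('tab',ray(f,254,207,.052),ray(f,254,207,.06))
print('cor',ray(f,170,122,.028),ray(f,337,124,.028))
print('ring',ray(f,237,11,.06),'sq',ray(f,286,17,.052))
a=.203;c=np.array([.539,-.0104]);ex=np.array([np.cos(a),np.sin(a)]);ey=np.array([-np.sin(a),np.cos(a)])
for t in(10,15,20,25):
  r=np.radians(t);p=c+ey*(.075+.068*np.cos(r)); print(t,p,proj(f,[*p,.03+.068*np.sin(r)]))
E
```

```text
tab [0.51, 0.1325, 0.052] [0.5105, 0.1301, 0.06]
cor [0.5894, 0.0837, 0.028] [0.4576, 0.0575, 0.028]
ring [0.5491, 0.0007, 0.06] sq [0.5165, -0.0044, 0.052]
10 [0.51037824 0.1286518 ] [254.6, 198.8]
15 [0.5106371  0.12739419] [254.6, 199.2]
20 [0.51099674 0.12564697] [254.6, 199.0]
25 [0.51145443 0.12342341] [254.6, 198.0]
```

```bash
python3 -c "
from station import *;s=get_state();print(s['eef_pos'],s['ee_rot'])"
python3 -m creep '{"translation":[[-1,4,-30],[0,0,-40],[0,0,-25],[0,0,-13],[0,0,0],[0,0,0],[0,0,0],[0,0,0]],"spin":[0,0,0,0,0,0,0,0],"gripper":[0.8,0.8,0.8,0.8,0.3,0.3,0.3,0.3]}' 12
python3 -m creep '{"translation":[[0,0,0],[0,0,0]],"spin":[0,0],"gripper":[0.3,0.3]}' 12
python3 - <<'E'
from h import *
f=cams.grab_frame('wrist');cv2.imwrite('pics/w2.png',f['img'][:,:,::-1])
E
```

```text
[0.51166799 0.12496122 0.14712235] [-3.14056282e+00  4.39132992e-04 -1.36187945e+00]
t: 4.65
eef_pos: [0.5114, 0.1285, 0.0397]
ee_rot: [-3.14, 0.001, -1.363]
force: [0.7, -0.4, -0.0]
width: 0.0437
gripper_force: 0.0
t: 4.85
eef_pos: [0.5112, 0.1282, 0.0392]
ee_rot: [-3.14, 0.001, -1.364]
force: [-0.3, 2.1, 1.9]
width: 0.0358
gripper_force: 12.0
```

View pics/w2.png

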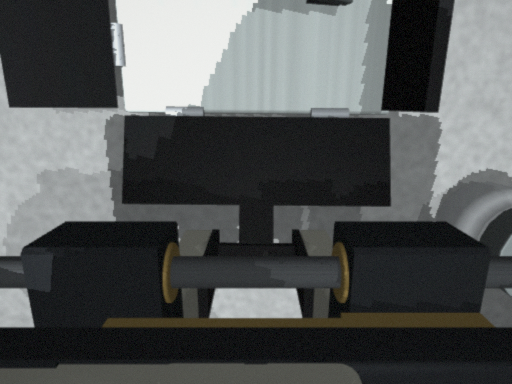

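The tab is held: the bar between the pads at (255,255), width 36 mm. I'll swing it up.

```bash
python3 -m creep '{"translation":[[0.9,-4.2,9.7],[1.1,-5.6,9],[1.4,-7,8],[1.7,-8,6.8],[1.9,-9,5.4],[2,-9.7,3.9],[2.1,-10.2,2.3],[2.1,-10.4,0.7]],"spin":[0,0,0,0,0,0,0,0],"gripper":[0.3,0.3,0.3,0.3,0.3,0.3,0.3,0.3]}'
python3 -m creep '{"translation":[[0.5,-2.5,0],[0.5,-2.5,0],[0,0,0]],"spin":[0,0,0],"gripper":[0.3,0.3,0.3]}'
python3 - <<'E'
from h import *
cams.grab_frame('top');pp('top','panel_left_tab','panel_left_hinge')
f=cams.grab_frame('scene');pp('scene','panel_left_tab')
E
```

```text
t: 5.7
eef_pos: [0.5243, 0.0627, 0.085]
ee_rot: [-3.141, -0.0, -1.364]
force: [0.8, 2.5, 2.7]
width: 0.0353
gripper_force: 12.0
t: 6.0
eef_pos: [0.5251, 0.0596, 0.0847]
ee_rot: [-3.14, 0.002, -1.365]
force: [-4.4, 12.1, 8.0]
width: 0.0358
gripper_force: 12.0
top panel_left_tab [([0.543, -0.0055, 0.0571], 0.36)]
top panel_left_hinge []
scene panel_left_tab [([0.5231, 0.0587, 0.0978], 0.6), ([0.6007, 0.0037, 0.0278], 0.47)]
```

```bash
python3 -m creep '{"translation":[[-0.5,2,0],[0,0,0],[0,0,0],[0,0,30],[0,0,45],[22,-7,0],[22,-7,0],[22,-7,0]],"spin":[0,0,0,0,0,0.14,0.14,0.14],"gripper":[0.7,0.7,0.7,0.7,0.7,0.7,0.7,0.7]}'
python3 -m creep '{"translation":[[22,-7,0],[22,-7,0],[22,-7,0],[0,0,0],[0,0,0],[0,0,0],[0,0,0],[0,0,0]],"spin":[0.14,0.14,0.14,0.14,0.14,0.14,0.14,0.14],"gripper":[0.7,0.7,0.7,0.7,0.7,0.7,0.7,0.7]}'
python3 -m creep '{"translation":[[0,0,0],[0,0,0]],"spin":[0.03,0],"gripper":[0.7,0.7]}'
python3 - <<'E'
from h import *
print(get_state()['eef_pos'])
f=cams.grab_frame('wrist');cv2.imwrite('pics/w3.png',f['img'][:,:,::-1])
pp('wrist','panel_far_tab','panel_far_hinge','ring_mark')
a=.203;c=np.array([.539,-.0104]);ex=np.array([np.cos(a),np.sin(a)])
for t in(20,25,30,35,40):
  r=np.radians(t);p=c+ex*(.065+.068*np.cos(r)); print(t,p,proj(f,[*p,.03+.068*np.sin(r)]))
E
```

```text
t: 7.05
eef_pos: [0.591, 0.039, 0.1597]
ee_rot: [-3.141, -0.0, -0.938]
force: [0.7, 0.4, -0.0]
width: 0.0612
gripper_force: 0.0
t: 7.85
eef_pos: [0.656, 0.018, 0.1587]
ee_rot: [3.141, 0.002, 0.181]
force: [0.5, -0.2, 0.6]
width: 0.0613
gripper_force: 0.0
t: 8.05
eef_pos: [0.6561, 0.0181, 0.1588]
ee_rot: [3.141, 0.001, 0.206]
force: [0.2, -0.6, -0.7]
width: 0.0612
gripper_force: 0.0
[0.65606127 0.01810094 0.15878243]
wrist panel_far_tab [([0.6577, 0.0162, 0.0632], 0.76)]
wrist panel_far_hinge [([0.5984, 0.003, 0.0285], 0.89)]
wrist ring_mark [([0.5526, -0.0019, 0.0586], 0.69)]
20 [0.6652523  0.01558717] [260.3, 181.8]
25 [0.66302875 0.01512949] [260.3, 186.1]
30 [0.6603458  0.01457724] [260.4, 191.2]
35 [0.65722386 0.01393463] [260.5, 196.8]
40 [0.65368669 0.01320656] [260.6, 203.1]
```

View pics/w3.png

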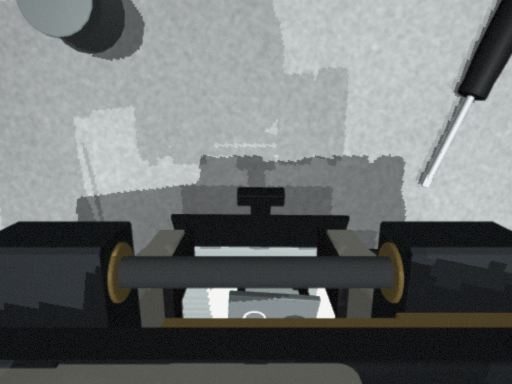

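The tab is at (261,195), which puts the panel at about 33°. I'll descend, pinch and swing.

```bash
python3 -m creep '{"translation":[[2,-3.5,-30],[0,0,-40],[0,0,-24],[0,0,-10],[0,0,0],[0,0,0],[0,0,0],[0,0,0]],"spin":[0,0,0,0,0,0,0,0],"gripper":[0.7,0.7,0.7,0.7,0.3,0.3,0.3,0.3]}' 12
python3 -m creep '{"translation":[[0,0,0],[-6.9,-1.4,8.8],[-8.1,-1.7,7.5],[-9.3,-1.9,6.1],[-10.1,-2.1,4.4],[-10.7,-2.2,2.7],[-11.6,-2.4,0.8]],"spin":[0,0,0,0,0,0,0],"gripper":[0.3,0.3,0.3,0.3,0.3,0.3,0.3]}'
python3 -m creep '{"translation":[[-2,-0.4,0],[-2,-0.4,0],[0,0,0]],"spin":[0,0,0],"gripper":[0.3,0.3,0.3]}'
```

```text
t: 9.05
eef_pos: [0.6596, 0.015, 0.0571]
ee_rot: [3.141, -0.003, 0.207]
force: [2.4, -9.3, 0.1]
width: 0.0355
gripper_force: 12.0
t: 9.75
eef_pos: [0.6028, 0.0035, 0.0875]
ee_rot: [3.141, -0.004, 0.207]
force: [4.0, -3.3, 3.5]
width: 0.0355
gripper_force: 12.0
t: 10.05
eef_pos: [0.6008, 0.0032, 0.0875]
ee_rot: [3.141, -0.007, 0.207]
force: [8.9, -3.2, 2.8]
width: 0.0359
gripper_force: 12.0
```

```bash
python3 -m creep '{"translation":[[-2,-0.4,0],[0,0,0],[2,0.4,0],[0,0,0],[0,0,0],[0,0,35],[0,0,40],[-4,-18,0]],"spin":[0,0,0,0,0,0,0,-0.14],"gripper":[0.3,0.3,0.7,0.7,0.7,0.7,0.7,0.7]}'
python3 -m creep '{"translation":[[-4,-18,0],[-4,-18,0],[-4,-18,0],[-4,-18,0],[-4,-18,0],[-4,-18,0],[-3,-18,0],[0,-9,0]],"spin":[-0.14,-0.14,-0.14,-0.14,-0.14,-0.14,-0.14,-0.14],"gripper":[0.7,0.7,0.7,0.7,0.7,0.7,0.7,0.7]}'
python3 -m creep '{"translation":[[0,0,0],[0,0,0],[0,0,0],[0,0,0]],"spin":[-0.14,-0.14,-0.03,0],"gripper":[0.7,0.7,0.7,0.7]}'
python3 - <<'E'
from h import *
print(get_state()['eef_pos'])
f=cams.grab_frame('wrist');cv2.imwrite('pics/w4.png',f['img'][:,:,::-1])
pp('wrist','panel_right_tab','panel_right_hinge')
a=.203;c=np.array([.539,-.0104]);ey=np.array([-np.sin(a),np.cos(a)])
for t in(0,5,10):
  r=np.radians(t);p=c-ey*(.075+.068*np.cos(r)); print(t,p,proj(f,[*p,.03+.068*np.sin(r)]))
E
```

```text
t: 10.85
eef_pos: [0.5967, -0.0138, 0.1659]
ee_rot: [-3.141, -0.008, 0.068]
force: [0.8, -0.1, 0.2]
width: 0.0611
gripper_force: 0.0
t: 11.65
eef_pos: [0.5654, -0.1511, 0.1602]
ee_rot: [3.14, 0.001, -1.06]
force: [-0.7, -0.4, -0.2]
width: 0.0614
gripper_force: 0.0
t: 12.05
eef_pos: [0.5663, -0.1501, 0.1604]
ee_rot: [3.141, 0.0, -1.361]
force: [0.4, -0.0, -0.6]
width: 0.0615
gripper_force: 0.0
[ 0.56627694 -0.15005333  0.16041703]
wrist panel_right_tab [([0.564, -0.1468, 0.0278], 0.95), ([0.5432, -0.0198, 0.0211], 0.56)]
wrist panel_right_hinge [([0.5556, -0.0818, 0.0303], 0.82)]
0 [ 0.56783003 -0.15046366] [252.2, 186.1]
5 [ 0.56777787 -0.15021021] [252.1, 188.0]
10 [ 0.56762176 -0.1494518 ] [252.0, 190.5]
```

View pics/w4.png

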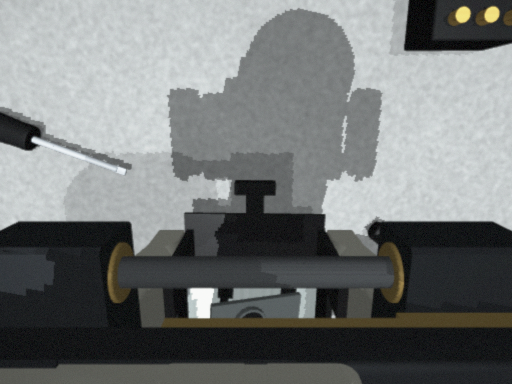

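The tab is at (255,187), centred between the fingers. I'll pinch and swing it up.

```bash
python3 -m creep '{"translation":[[1,0,-40],[0,0,-45],[0,0,-40],[0,0,-18],[0,0,0],[0,0,0],[0,0,0],[0,0,0]],"spin":[0,0,0,0,0,0,0,0],"gripper":[0.7,0.7,0.7,0.7,0.3,0.3,0.3,0.3]}' 12
python3 -m creep '{"translation":[[0,0,0],[-0.4,1.9,12.9],[-0.9,4.3,12.3],[-1.3,6.5,11.2],[-1.7,8.4,9.7],[-2.1,10.1,8],[-2.4,11.5,5.8],[-2.5,12.2,3.5]],"spin":[0,0,0,0,0,0,0,0],"gripper":[0.3,0.3,0.3,0.3,0.3,0.3,0.3,0.3]}'
python3 -m creep '{"translation":[[-2.6,12.7,1],[-0.5,2,0],[-0.5,2,0],[-0.5,2,0],[0,0,0]],"spin":[0,0,0,0,0],"gripper":[0.3,0.3,0.3,0.3,0.3]}'
```

```text
t: 13.0
eef_pos: [0.5669, -0.1506, 0.0188]
ee_rot: [3.141, -0.0, -1.364]
force: [-1.2, -3.7, -0.4]
width: 0.0359
gripper_force: 12.0
t: 13.8
eef_pos: [0.5561, -0.096, 0.0833]
ee_rot: [-3.141, -0.001, -1.364]
force: [-4.9, -4.2, 5.3]
width: 0.0358
gripper_force: 12.0
t: 14.3
eef_pos: [0.5525, -0.0774, 0.0842]
ee_rot: [-3.14, -0.002, -1.363]
force: [-4.6, -5.3, 8.2]
width: 0.0353
gripper_force: 12.0
```

```bash
python3 -m creep '{"translation":[[0.5,-2,0],[0,0,0],[0,0,0],[0,0,35],[0,0,45],[-8,35,45],[-8,35,30],[-8,35,0]],"spin":[0,0,0,0,0,0.14,0.14,0.14],"gripper":[0.7,0.7,0.7,0.7,0.7,0.7,0.7,0.7]}'
python3 -m creep '{"translation":[[-8,35,0],[-8,35,0],[-8,35,0],[-8,35,0],[-8,35,0],[-8,35,0],[-8,35,0],[-6,24,0]],"spin":[0.14,0.14,0.14,0.14,0.14,0.14,0.14,0.14],"gripper":[0.7,0.7,0.7,0.7,0.7,0.7,0.7,0.7]}'
python3 -m creep '{"translation":[[0,0,0],[0,0,0]],"spin":[0.03,0],"gripper":[0.7,0.7]}'
python3 - <<'E'
from h import *
print(get_state()['eef_pos'])
f=cams.grab_frame('scene');cv2.imwrite('pics/s5.png',cv2.resize(f['img'][130:280,140:360,::-1],None,fx=3.6,fy=3.6,interpolation=2))
pp('scene','panel_left_tab','panel_right_tab','panel_far_tab','ring_mark','stand','pen','pen_tip')
g=cams.grab_frame('wrist');cv2.imwrite('pics/w5.png',g['img'][:,:,::-1])
pp('wrist','stand','pen','pen_tip')
for d in nets.search_frame('wrist','pen')[:2]:print(d)
E
```

```text
t: 15.1
eef_pos: [0.5322, 0.0233, 0.2362]
ee_rot: [-3.133, -0.003, -0.938]
force: [0.9, 0.0, -1.1]
width: 0.0612
gripper_force: 0.0
t: 15.9
eef_pos: [0.4673, 0.2932, 0.2312]
ee_rot: [-3.141, -0.0, 0.183]
force: [0.2, -0.2, 0.4]
width: 0.0612
gripper_force: 0.0
t: 16.1
eef_pos: [0.4676, 0.2914, 0.231]
ee_rot: [3.142, 0.0, 0.207]
force: [0.7, -0.4, -1.1]
width: 0.0614
gripper_force: 0.0
[0.46757117 0.2914389  0.23095292]
scene panel_left_tab [([0.5241, 0.0607, 0.0993], 0.85)]
scene panel_right_tab [([0.5567, -0.0849, 0.0988], 0.55), ([0.5241, 0.0621, 0.0328], 0.22)]
scene panel_far_tab [([0.6041, 0.0092, 0.0946], 0.72), ([0.4381, -0.3305, 0.0033], 0.64)]
scene ring_mark [([0.5534, -0.0045, 0.0648], 0.57)]
scene stand [([0.4673, 0.2924, 0.0026], 0.91)]
scene pen [([0.5211, 0.063, 0.0338], 0.47)]
scene pen_tip [([0.5245, 0.0619, 0.0982], 0.64), ([0.5572, -0.0802, 0.0968], 0.17)]
wrist stand [([0.468, 0.2938, 0.0021], 0.74)]
wrist pen [([0.4718, 0.2908, 0.0086], 0.69)]
wrist pen_tip [([0.5245, 0.0635, 0.0309], 0.26)]
```

View pics/s5.png

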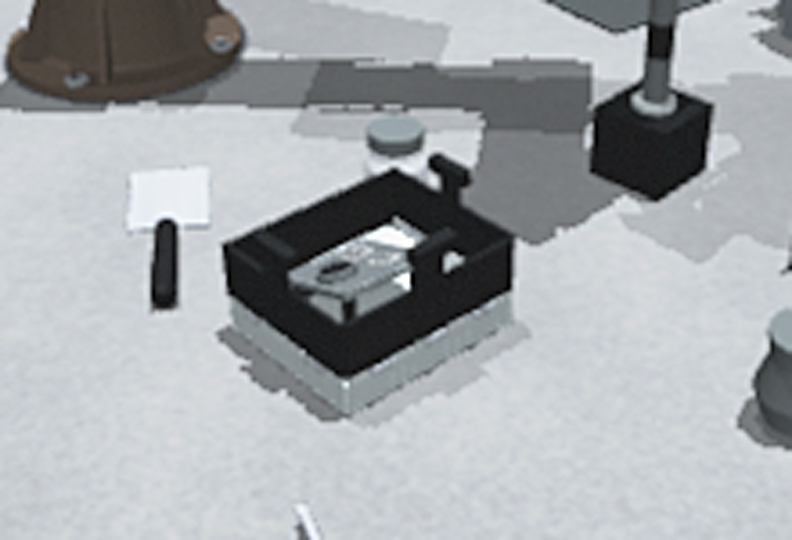

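View pics/w5.png

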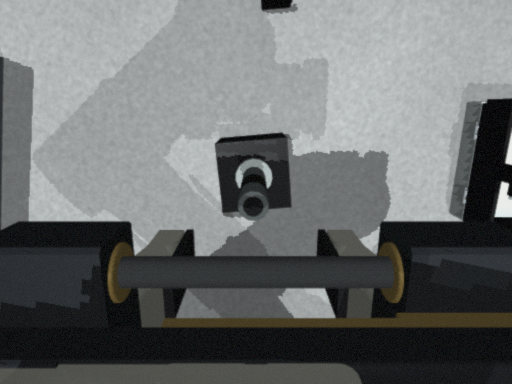

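All three panels are up and the shade box is closed. In the wrist view the pen tail is at (253,205) and its collar at (253,174).

```bash
python3 - <<'E'
from h import *
f=cams.grab_frame('wrist')
print('tail',ray(f,253,205,.166),'collar',ray(f,253.5,174,.069),get_state()['eef_pos'])
print('standtop', [ray(f,u,v,.063) for u,v in((218,144),(288,136),(291,207),(223,213))])
E
```

```text
tail [0.4689, 0.2922, 0.166] collar [0.4712, 0.2928, 0.069] [0.46793228 0.2907041  0.23116646]
standtop [[0.4919, 0.3319, 0.063], [0.513, 0.2677, 0.063], [0.4445, 0.2486, 0.063], [0.4243, 0.3147, 0.063]]
```

```bash
python3 -m creep '{"translation":[[1.5,1,-30],[0,0,-45],[0,0,-35],[0,0,-14],[0,0,0],[0,0,0],[0,0,0],[0,0,0]],"spin":[0,0,0,0,0,0,0,0],"gripper":[0.7,0.7,0.7,0.7,0.15,0.15,0.15,0.15]}' 12
python3 -m creep '{"translation":[[0,0,0],[0,0,0],[0,0,0],[0,0,0]],"spin":[0,0,0,0],"gripper":[0.15,0.15,0.15,0.15]}' 12
```

```text
t: 17.6
eef_pos: [0.47, 0.2924, 0.1085]
ee_rot: [-3.14, -0.002, 0.206]
force: [-0.6, 0.8, 1.1]
width: 0.035
gripper_force: 0.0
t: 18.0
eef_pos: [0.4697, 0.2921, 0.1078]
ee_rot: [-3.141, -0.001, 0.206]
force: [-1.0, 0.1, 5.7]
width: 0.0218
gripper_force: 12.0
```

```bash
python3 -m creep '{"translation":[[0,0,10],[0,0,10],[0,0,9],[0,0,0],[-3.9,-0.8,0],[-3.9,-0.8,0],[-3.9,-0.8,0],[0,0,0]],"spin":[0,0,0,0,0,0,0,0],"gripper":[0.15,0.15,0.15,0.15,0.15,0.15,0.15,0.15]}' 12
python3 -m creep '{"translation":[[-3.9,-0.8,0],[-3.9,-0.8,0],[-3.9,-0.8,0],[0,0,0]],"spin":[0,0,0,0],"gripper":[0.15,0.15,0.15,0.15]}' 12
python3 - <<'E'
from h import *
for c in('scene','wrist','top'):
    f=cams.grab_frame(c);pp(c,'pen','pen_tip')
    for d in nets.search_frame(c,'pen')[:1]:print('vis',np.round(d['centre'],4),d['confidence'])
print(get_state()['force'],get_state()['eef_pos'])
E
```

```text
t: 18.8
eef_pos: [0.4574, 0.2895, 0.1363]
ee_rot: [-3.141, -0.001, 0.207]
force: [1.4, 1.6, -0.3]
width: 0.0216
gripper_force: 12.0
t: 19.2
eef_pos: [0.4453, 0.2868, 0.136]
ee_rot: [-3.142, 0.001, 0.206]
force: [1.4, 1.3, -1.3]
width: 0.0216
gripper_force: 12.0
scene pen [([0.4705, 0.2917, 0.0408], 0.85), ([0.538, -0.0213, 0.0305], 0.72)]
scene pen_tip [([0.4401, -0.3313, 0.0015], 0.24)]
vis [0.4597 0.2844 0.1098] 0.56
wrist pen [([0.474, 0.2912, 0.0355], 0.76)]
wrist pen_tip []
vis [0.4622 0.2863 0.142 ] 0.67
top pen []
top pen_tip [([0.7661, -0.1481, -0.0029], 0.65), ([0.5558, -0.0813, 0.0978], 0.41)]
[ 0.10258943  0.00674916 -1.34142529] [0.44585466 0.2867606  0.13597484]
```

```bash
python3 -m creep '{"translation":[[-3.9,-0.8,0],[-3.9,-0.8,0],[-3.9,-0.8,0],[-1,-0.2,0],[0,0,0],[0,0,0],[0,0,0]],"spin":[0,0,0,0,0,0,0],"gripper":[0.15,0.15,0.15,0.15,0.15,0.15,0.15]}' 12
python3 -m creep '{"translation":[[0,0,0],[0,0,0],[2,0.4,10],[2,0.4,15],[0,0,25],[0,0,25],[0,0,0],[0,0,0]],"spin":[0,0,0,0,0,0,0,0],"gripper":[0.15,0.15,0.15,0.15,0.15,0.15,0.15,0.15]}' 45
python3 - <<'E'
from h import *
s=get_state();print(s['force'],s['eef_pos'],s['ee_rot'])
g=np.array(s['eef_pos'])+[0,0,.0188]
for k in range(3):
  for c in('scene','wrist','top'):
    f=cams.grab_frame(c)
    for n in('pen','pen_tip'):
      for d in nets.pinpoint(c,n)[:1]:
        v=np.array(d['centre'])-g
        if np.linalg.norm(v)<.16:print(c,n,round(d['confidence'],2),np.round(v,4),np.degrees(np.arctan2(np.hypot(v[0],v[1]),-v[2])),np.linalg.norm(v))
f=cams.grab_frame('scene')
print(proj(f,g))
cv2.imwrite('pics/s6.png',cv2.resize(f['img'][90:200,250:400,::-1],None,fx=5,fy=5,interpolation=2))
E
```

```text
t: 20.5
eef_pos: [0.4333, 0.2844, 0.1362]
ee_rot: [-3.142, -0.0, 0.206]
force: [0.8, -0.3, -1.1]
width: 0.0218
gripper_force: 12.0
t: 21.3
eef_pos: [0.4371, 0.2851, 0.2116]
ee_rot: [-3.141, -0.0, 0.206]
force: [-0.5, -0.3, -2.7]
width: 0.0211
gripper_force: 45.0
[-0.51751712 -0.30699532 -2.68539848] [0.43707387 0.28506739 0.2116227 ] [-3.14083732e+00 -3.73016977e-05  2.05881978e-01]
scene pen 0.77 [ 0.0397  0.0092 -0.1131] 19.826091582162306 0.1202503751337444
wrist pen 0.56 [ 0.04    0.0056 -0.1169] 19.070410987708247 0.12371231194409378
scene pen 0.76 [ 0.0408  0.0057 -0.1116] 20.2711633661441 0.11899270477277248
wrist pen 0.9 [ 0.0425  0.0081 -0.1118] 21.1659699967444 0.11991216893149755
scene pen 0.58 [ 0.0375  0.0051 -0.1105] 18.9162983211367 0.11683245376333169
wrist pen 0.64 [ 0.0421  0.0064 -0.1146] 20.394125879424468 0.12228799454701586
[316.4, 99.6]
```

The pen is tilted 20° in the right direction. Next I'll hover over the ring and measure the ring and tip together.

```bash
python3 -m creep '{"translation":[[3,-15,8],[6,-30,7],[7,-35,0],[7,-35,0],[7,-35,0],[7,-35,0],[7,-35,0],[6,-30,0]],"spin":[0,0,0,0,0,0,0,0],"gripper":[0.15,0.15,0.15,0.15,0.15,0.15,0.15,0.15]}' 45
python3 -m creep '{"translation":[[6,-30,0],[4,-18,0],[0,0,-10],[0,0,-10],[0,0,-5],[0,0,0],[0,0,0]],"spin":[0,0,0,0,0,0,0],"gripper":[0.15,0.15,0.15,0.15,0.15,0.15,0.15]}' 45
python3 - <<'E'
from h import *
s=get_state();print(s['force'],s['eef_pos'],s['ee_rot'])
for k in range(3):
  for c in('scene','wrist','top'):
    f=cams.grab_frame(c); pp(c,'ring_mark','pen')
f=cams.grab_frame('wrist');cv2.imwrite('pics/w7.png',f['img'][:,:,::-1])
t=np.array(s['eef_pos'])+[.0397,.0082,-.0927]
print('tip',t,proj(f,t),'ring px',proj(f,[.5503,-.0022,.0605]))
E
```

```text
t: 23.5
eef_pos: [0.4873, 0.0329, 0.2268]
ee_rot: [3.142, -0.001, 0.206]
force: [0.6, -0.1, -1.3]
width: 0.0215
gripper_force: 45.0
t: 24.2
eef_pos: [0.4973, -0.0123, 0.2012]
ee_rot: [3.141, 0.0, 0.207]
force: [-0.5, -0.6, -1.3]
width: 0.0213
gripper_force: 45.0
[-0.47934091 -0.5721868  -1.28060745] [ 0.49730891 -0.01227802  0.20115099] [3.14139394e+00 2.06183639e-04 2.07397572e-01]
scene ring_mark [([0.5547, -0.0027, 0.0651], 0.66)]
scene pen [([0.5372, -0.0076, 0.109], 0.95)]
wrist ring_mark [([0.6013, 0.0025, 0.0958], 0.2)]
wrist pen [([0.5392, -0.0044, 0.1037], 0.59)]
top ring_mark []
top pen []
scene ring_mark [([0.5544, -0.006, 0.0637], 0.92), ([0.6018, 0.0021, 0.0293], 0.66)]
scene pen [([0.5358, -0.008, 0.1066], 0.56), ([0.6704, -0.324, 0.0014], 0.17)]
wrist ring_mark [([0.5508, -0.0038, 0.0637], 0.61)]
wrist pen [([0.538, -0.0014, 0.1067], 0.68)]
top ring_mark [([0.5548, -0.0829, 0.0965], 0.72)]
top pen [([0.601, 0.0085, 0.0938], 0.23)]
scene ring_mark [([0.5521, -0.0039, 0.0667], 0.92)]
scene pen [([0.5376, -0.0069, 0.1077], 0.89)]
wrist ring_mark [([0.5487, -0.0023, 0.0626], 0.94), ([0.5515, -0.0819, 0.0965], 0.39)]
wrist pen [([0.5379, -0.0031, 0.1094], 0.83)]
top ring_mark []
top pen []
tip [ 0.53700891 -0.00407802  0.10845099] [254.2, 143.3] ring px [255.4, 121.7]
```

View pics/w7.png

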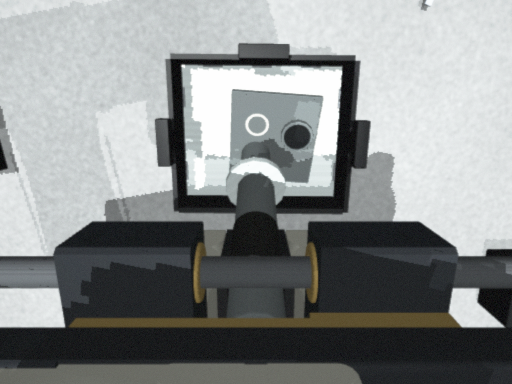

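The ring is visible at (257,124) and the cup at (297,135). The pen nose is just below the ring at about (256,145). The slab looks turned a few degrees relative to the shade, so I'll fit its pose.

```bash
python3 - <<'E'
from h import *
from scipy.optimize import least_squares
f=cams.grab_frame('wrist')
im=f['img']; g=cv2.cvtColor(im,cv2.COLOR_RGB2GRAY)
# ring blob: bright on grey slab
sub=g[105:145,236:280]; m=(sub>185).astype(np.uint8)
n,l,st,ce=cv2.connectedComponentsWithStats(m)
print([(st[i].tolist(),(ce[i]+[236,105]).round(1).tolist()) for i in range(1,n) if st[i][4]>20])
# slab edges
def edge(row=None,col=None,a=0,b=0):
    p=(g[row,a:b] if row is not None else g[a:b,col]).astype(int); return a+np.argmax(abs(np.diff(p)))+.5
top=[(c,edge(col=c,a=80,b=108)) for c in range(240,318,8)]
left=[(edge(row=r,a=220,b=242),r) for r in range(96,150,6)]
right=[(edge(row=r,a=300,b=332),r) for r in range(104,176,8)]
for nm,e in(('top',top),('left',left),('right',right)):print(nm,[tuple(map(float,p)) for p in e])
E
```

```text
[([9, 8, 24, 23, 212], [256.3, 124.3])]
top [(240.0, 89.5), (248.0, 89.5), (256.0, 90.5), (264.0, 90.5), (272.0, 91.5), (280.0, 92.5), (288.0, 92.5), (296.0, 93.5), (304.0, 93.5), (312.0, 94.5)]
left [(231.5, 96.0), (231.5, 102.0), (230.5, 108.0), (230.5, 114.0), (230.5, 120.0), (230.5, 126.0), (230.5, 132.0), (230.5, 138.0), (229.5, 144.0)]
right [(321.5, 104.0), (320.5, 112.0), (318.5, 120.0), (317.5, 128.0), (309.5, 136.0), (314.5, 144.0), (312.5, 152.0), (311.5, 160.0), (310.5, 168.0)]
```

```bash
python3 - <<'E'
from h import *
from scipy.optimize import least_squares
f=cams.grab_frame('wrist')
top=[(240,89.5),(248,89.5),(256,90.5),(264,90.5),(272,91.5),(280,92.5),(288,92.5),(296,93.5),(304,93.5),(312,94.5)]
left=[(231.5,96),(231.5,102),(230.5,108),(230.5,114),(230.5,120),(230.5,126),(230.5,132),(230.5,138),(229.5,144)]
right=[(321.5,104),(320.5,112),(318.5,120),(317.5,128),(314.5,144),(312.5,152),(311.5,160),(310.5,168)]
P=lambda X:np.array(f['mtx']@(f['R']@X+f['t']))
def pr(X): p=P(X); return p[:2]/p[2]
t=np.radians(20)
def face(p,u,v):
    x,y,a,z=p; ex=np.array([np.cos(a),np.sin(a),0]);ey=np.array([-np.sin(a),np.cos(a),0])
    return np.array([x,y,z])+u*(ex*np.cos(t)+np.array([0,0,np.sin(t)]))+v*ey
def dist(pts,A,B):
    d=(B-A)/np.linalg.norm(B-A); return [(q-A)[0]*d[1]-(q-A)[1]*d[0] for q in np.array(pts,float)+.5*0]
def res(p):
    fl,fr,nl,nr=[pr(face(p,u,v)) for u,v in((.042,.038),(.042,-.038),(-.042,.038),(-.042,-.038))]
    return np.r_[dist(top,fl,fr),dist(left,nl,fl),dist(right,nr,fr)]
s=least_squares(res,[.54,-.018,.15,.056]);print(s.x,np.sqrt(np.mean(s.fun**2)))
p=s.x
r=least_squares(lambda q:pr(face(p,*q))-[256.7,124.2],[.01,.015]).x
print('ring uv',r,face(p,*r))
for z in(.056,.058,.060):
    s2=least_squares(lambda q:res([*q,z]),p[:3]);pz=[*s2.x,z];r=least_squares(lambda q:pr(face(pz,*q))-[256.7,124.2],[.01,.015]).x
    print(z,s2.x,np.sqrt(np.mean(s2.fun**2)),r,face(pz,*r))
print(get_state()['eef_pos'])
E
```

```text
[ 0.5388101  -0.02039185  0.1365912   0.05459228] 0.2933640564547617
ring uv [0.0125022  0.01515382] [ 0.54838545 -0.00377945  0.05886829]
0.056 [ 0.53875228 -0.02031771  0.13551367] 0.33604356909402416 [0.01261628 0.01509694] [ 0.54845943 -0.00375752  0.06031502]
0.058 [ 0.53867029 -0.0202123   0.13401154] 0.49568815492549084 [0.01277889 0.01501614] [ 0.54856453 -0.00372637  0.06237064]
0.06 [ 0.53858849 -0.0201068   0.13254224] 0.7027202928378846 [0.01294211 0.01493537] [ 0.54866965 -0.00369522  0.06442646]
[ 0.49730778 -0.01283349  0.20115322]
```

```bash
python3 -m creep '{"translation":[[2,1,-10],[2,1,-10],[2,1,-8],[0.6,0.3,-6],[0,0,0],[0,0,0]],"spin":[-0.02,-0.02,-0.02,-0.01,0,0],"gripper":[0.15,0.15,0.15,0.15,0.15,0.15]}' 45
python3 - <<'E'
from h import *
for k in range(4):
  for c in('scene','wrist'):
    f=cams.grab_frame(c); pp(c,'ring_mark','pen')
s=get_state();print(s['eef_pos'],s['ee_rot'],s['force'],s['t'])
E
```

```text
t: 26.3
eef_pos: [0.504, -0.0096, 0.167]
ee_rot: [3.141, 0.0, 0.136]
force: [0.7, 0.1, -1.1]
width: 0.0212
gripper_force: 45.0
scene ring_mark [([0.5534, -0.0038, 0.0668], 0.82)]
scene pen [([0.5416, -0.0072, 0.0746], 0.86), ([0.541, -0.0219, 0.0271], 0.21)]
wrist ring_mark [([0.547, -0.004, 0.0617], 0.75)]
wrist pen [([0.544, -0.0036, 0.0715], 0.65)]
scene ring_mark [([0.5546, -0.0017, 0.0653], 0.78)]
scene pen [([0.5428, -0.0062, 0.0764], 0.63)]
wrist ring_mark [([0.5518, -0.0046, 0.0618], 0.98), ([0.5452, -0.0034, 0.072], 0.18)]
wrist pen [([0.5465, -0.0035, 0.0703], 0.59), ([0.5236, 0.061, 0.0288], 0.17)]
scene ring_mark [([0.6582, 0.3076, 0.0014], 0.64), ([0.5531, -0.0023, 0.0656], 0.63)]
scene pen [([0.5417, -0.0062, 0.0738], 0.72)]
wrist ring_mark [([0.5478, -0.0025, 0.0627], 0.73), ([0.5499, -0.0849, 0.0959], 0.34)]
wrist pen [([0.5454, -0.0058, 0.0707], 0.57)]
scene ring_mark [([0.5503, -0.0023, 0.0651], 0.77)]
scene pen [([0.5428, -0.0068, 0.073], 0.73)]
wrist ring_mark [([0.5509, -0.0027, 0.0601], 0.87)]
wrist pen [([0.5431, -0.005, 0.0708], 0.76)]
[ 0.50390193 -0.00952364  0.16712483] [3.14157617e+00 5.21099231e-05 1.36207702e-01] [ 0.47148037 -0.01592557 -1.19798884] 27.5
```

```bash
python3 - <<'E'
from h import *
a=.136;n=np.array([-.342*np.cos(a),-.342*np.sin(a),.9397]);P0=np.array([.5388,-.0204,.0551])
R={'scene':([.5529,-.0025,.0657],[.5422,-.0066,.0745]),'wrist':([.5494,-.0035,.0616],[.5448,-.0045,.0708])}
for c,(r,t) in R.items():
    f=cams.grab_frame(c);o=-f['R'].T@f['t'];r=np.array(r);t=np.array(t)
    d=r-o; rr=o+d*((P0-o)@n)/(d@n)
    d=t-o; tt=o+d*(.0744-o[2])/d[2]
    print(c,o,'ring on face',rr,'tip at z',tt)
E
```

```text
scene [ 1.19107764 -0.34144288  0.55313463] ring on face [0.54211206 0.00322959 0.05746026] tip at z [ 0.54206443 -0.00653004  0.0744    ]
wrist [ 0.57121208 -0.00067737  0.32607807] ring on face [ 0.54924319 -0.00352029  0.05969858] tip at z [ 0.54517247 -0.00444609  0.0744    ]
```

```bash
python3 - <<'E'
from h import *
s=np.array(get_state()['eef_pos']);tip=s+[.0400,.0053,-.0927]
fs=cams.grab_frame('scene');fw=cams.grab_frame('wrist')
ps=np.array(proj(fs,[.549,-.0035,.060]));pw=np.array(proj(fw,[.549,-.0035,.060]))
print('ring',ps,pw,'tip',proj(fs,tip),proj(fw,tip))
u,v=ps.astype(int);A=fs['img'][v-30:v+30,u-20:u+20,::-1];u2,v2=pw.astype(int);B=fw['img'][v2-60:v2+60,u2-40:u2+40,::-1]
print('scene crop origin',u-20,v-30,'x10; wrist origin',u2-40,v2-60,'x5')
cv2.imwrite('pics/c8.png',np.hstack([cv2.resize(A,(400,600),interpolation=cv2.INTER_CUBIC),cv2.resize(B,(400,600),interpolation=cv2.INTER_CUBIC)]))
E
```

```text
ring [245.8 201.3] [254.9 135. ] tip [244.3, 195.5] [255.0, 143.7]
scene crop origin 225 171 x10; wrist origin 214 75 x5
```

View pics/c8.png

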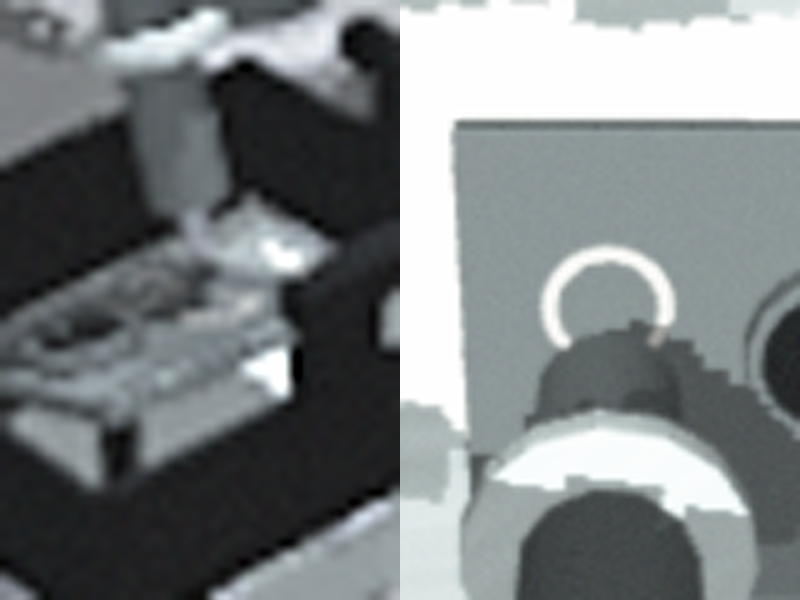

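The wrist half shows the ring at crop (608,310), and the pen barrel is laterally aligned with it at x≈610. The slab edges are square to the tool. The scene half shows the nose at px (245,194.5), close to the predicted (244.3,195.5).

```bash
python3 - <<'E'
from h import *
s=np.array(get_state()['eef_pos']);fw=cams.grab_frame('wrist')
for k in(-.003,0,.003):
    tip=s+[.0400+k,.0053,-.0927]; print(k,proj(fw,tip+np.array([.0039,.0006,.0184])))
for z in(.058,.060,.063):print(ray(fw,255.6,137,z))
f=cams.grab_frame('scene'); print([ (z,proj(f,[.5477,-.004,z])) for z in(.058,.06,.063)])
E
```

```text
-0.003 [254.3, 145.2]
0 [254.8, 140.9]
0.003 [255.4, 136.5]
[0.5474, -0.0043, 0.058]
[0.5476, -0.0042, 0.06]
[0.5478, -0.0042, 0.063]
[(0.058, [245.4, 201.8]), (0.06, [245.3, 201.1]), (0.063, [245.3, 200.1])]
```

```bash
python3 -m creep '{"translation":[[-1.5,0,0],[0.7,0.1,-1.9],[0.7,0.1,-1.9],[0.7,0.1,-1.9],[0.3,0,-0.9],[0.3,0.1,-0.9],[0,0,0],[0,0,0]],"spin":[0,0,0,0,0,0,0,0],"gripper":[0.15,0.15,0.15,0.15,0.15,0.15,0.15,0.15]}' 45
python3 - <<'E'
from station import *;import numpy as np
F=[]
for k in range(4): cams.grab_frame('wrist');F.append(get_state()['force'])
print(np.mean(F,0),np.std(F,0),get_state()['eef_pos'])
E
python3 -m creep '{"translation":[[0.3,0,-0.9],[0.3,0.1,-0.9],[0,0,0],[0,0,0]],"spin":[0,0,0,0],"gripper":[0.15,0.15,0.15,0.15]}' 45
python3 - <<'E'
from station import *;import numpy as np
F=[]
for k in range(4): cams.grab_frame('wrist');F.append(get_state()['force'])
print(np.mean(F,0),np.std(F,0),get_state()['eef_pos'])
E
```

```text
t: 28.6
eef_pos: [0.5051, -0.0091, 0.1596]
ee_rot: [3.142, -0.0, 0.136]
force: [0.2, 0.8, -0.6]
width: 0.0214
gripper_force: 45.0
[-0.20623693  0.29328063 -0.56327859] [0.248611   0.20677546 0.42021456] [ 0.50513835 -0.00911481  0.15970954]
t: 29.2
eef_pos: [0.5057, -0.009, 0.1578]
ee_rot: [3.142, 0.0, 0.136]
force: [0.0, 0.2, -0.8]
width: 0.0209
gripper_force: 45.0
[ 0.28867908 -0.28076966 -1.34160353] [0.31170132 0.43673854 0.47088054] [ 0.5057119  -0.00905107  0.15786919]
```

```bash
cat > ff.py <<'E'
from station import *;import numpy as np
F=[]
for k in range(4): cams.grab_frame('wrist');F.append(get_state()['force'])
F=np.mean(F,0);print('F',F.round(2),'n',round(float(F@[-.339,-.046,.94]),2),get_state()['eef_pos'].round(4) if hasattr(get_state()['eef_pos'],'round') else get_state()['eef_pos'])
E
python3 -m creep '{"translation":[[0.3,0,-0.9],[0.4,0.1,-1],[0,0,0]],"spin":[0,0,0],"gripper":[0.15,0.15,0.15]}' 45; python3 ff.py
python3 -m creep '{"translation":[[0.3,0,-0.9],[0,0,0]],"spin":[0,0],"gripper":[0.15,0.15]}' 45; python3 ff.py
python3 -m creep '{"translation":[[0.3,0.1,-0.9],[0,0,0]],"spin":[0,0],"gripper":[0.15,0.15]}' 45; python3 ff.py
```

```text
t: 29.7
eef_pos: [0.5064, -0.0089, 0.1558]
ee_rot: [3.142, 0.0, 0.136]
force: [0.7, -0.1, -1.2]
width: 0.0213
gripper_force: 45.0
F [-0.16 -0.48 -0.81] n -0.69 [ 0.5064 -0.0089  0.1559]
t: 30.1
eef_pos: [0.5067, -0.0089, 0.155]
ee_rot: [-3.142, 0.0, 0.136]
force: [-0.9, 0.3, -1.4]
width: 0.021
gripper_force: 45.0
F [-0.19 -0.33 -1.37] n -1.2 [ 0.5067 -0.009   0.1551]
t: 30.5
eef_pos: [0.5071, -0.0088, 0.1542]
ee_rot: [3.142, -0.0, 0.136]
force: [-0.4, 0.5, 0.7]
width: 0.0212
gripper_force: 45.0
F [-0.65 -0.29  0.1 ] n 0.33 [ 0.507  -0.0089  0.1542]
```

```bash
python3 -m creep '{"translation":[[0.3,0,-0.9],[0,0,0]],"spin":[0,0],"gripper":[0.15,0.15]}' 45; python3 ff.py
python3 -m creep '{"translation":[[0.3,0.1,-0.9],[0.2,0,-0.5],[0,0,0]],"spin":[0,0,0],"gripper":[0.15,0.15,0.15]}' 45; python3 ff.py; python3 ff.py
```

```text
t: 30.9
eef_pos: [0.5074, -0.0088, 0.1532]
ee_rot: [3.142, -0.0, 0.136]
force: [0.0, -0.9, -0.1]
width: 0.0213
gripper_force: 45.0
F [-0.73 -0.25  0.35] n 0.59 [ 0.5074 -0.0088  0.1533]
t: 31.4
eef_pos: [0.5078, -0.0087, 0.1518]
ee_rot: [3.142, 0.0, 0.136]
force: [-2.0, 0.7, 1.9]
width: 0.0213
gripper_force: 45.0
F [-1.05 -0.1   1.04] n 1.34 [ 0.5078 -0.0088  0.1519]
F [-0.98 -0.5   1.06] n 1.35 [ 0.5078 -0.0087  0.1519]
```

```bash
python3 -m creep '{"translation":[[0.35,0.05,-0.95],[0,0,0],[0,0,0]],"spin":[0,0,0],"gripper":[0.15,0.15,0.15]}' 45; python3 ff.py; python3 ff.py
python3 - <<'E'
from h import *
s=get_state();g=np.array(s['eef_pos'])+[0,0,.0188]
V=[]
for k in range(4):
  for c in('scene','wrist'):
    f=cams.grab_frame(c)
    for n in('pen','ring_mark','panel_left_tab','panel_right_tab','panel_far_tab')[:(5 if k==0 else 2)]:
      for d in nets.pinpoint(c,n)[:1]:print(c,n,round(d['confidence'],2),np.round(d['centre'],4),(np.array(d['centre'])-g).round(4) if n=='pen' else '')
f=cams.grab_frame('wrist');G=cv2.cvtColor(f['img'],cv2.COLOR_RGB2GRAY)
print(proj(f,[.5476,-.0042,.06]),proj(f,np.array(s['eef_pos'])+[.0439,.0053,-.0743]))
print(G[110:150:2,236:278:2])
E
```

```text
t: 32.1
eef_pos: [0.5082, -0.0087, 0.1509]
ee_rot: [3.142, 0.0, 0.136]
force: [-0.0, 0.3, 1.7]
width: 0.0213
gripper_force: 45.0
F [-0.76 -0.08  1.26] n 1.45 [ 0.5081 -0.0087  0.1509]
F [-0.42 -0.56  1.7 ] n 1.77 [ 0.5082 -0.0087  0.1509]
scene pen 0.67 [ 0.5439 -0.0084  0.0572] [ 0.0357  0.0003 -0.1125]
scene ring_mark 0.94 [ 0.5526 -0.0034  0.0635] 
scene panel_left_tab 0.76 [0.5222 0.0572 0.0991] 
scene panel_right_tab 0.97 [ 0.5559 -0.0835  0.1004] 
scene panel_far_tab 0.86 [0.6054 0.0037 0.093 ] 
wrist pen 0.7 [ 0.5481 -0.0045  0.0575] [ 0.0399  0.0042 -0.1122]
wrist ring_mark 0.94 [ 0.5494 -0.0028  0.0644] 
wrist panel_left_tab 0.68 [0.5228 0.0656 0.0983] 
wrist panel_right_tab 0.67 [ 0.5506 -0.0846  0.0959] 
wrist panel_far_tab 0.95 [0.6027 0.002  0.0967] 
scene pen 0.67 [ 0.548 -0.004  0.059] [ 0.0398  0.0047 -0.1107]
scene ring_mark 0.81 [ 0.5523 -0.0029  0.0653] 
wrist pen 0.61 [ 0.5466 -0.0009  0.053 ] [ 0.0384  0.0078 -0.1167]
wrist ring_mark 0.68 [ 0.5501 -0.0055  0.0614] 
scene pen 0.66 [ 0.5465 -0.0067  0.0578] [ 0.0383  0.002  -0.1119]
scene ring_mark 0.85 [ 0.5513 -0
[... 1479 characters left out ...]
7 147 146 173 237 249 245 238 230 244 249 248 207 150 147 144
  146 147 145]
 [147 144 144 148 177 249 243 198 151 147 146 148 169 234 250 221 147 146
  145 145 145]
 [146 145 144 153 242 243 156 145 144 146 147 144 146 151 225 250 175 145
  147 144 148]
 [144 146 147 189 249 183 148 147 142 135 133 143 144 146 153 245 240 148
  145 147 145]
 [145 147 147 220 243 149 140 120 101  95  93  96  96  92 107 191 245 153
  147 146 146]
 [148 146 151 230 242 134  99  95  94  95  93  94  89  82  80 161 248 162
  148 147 147]
 [147 146 149 225 208  95  93  99  98  95  95  93  88  85  79 102 194 158
  145 147 149]
 [145 146 146 153 103  93  96  98  97  97  95  94  91  83  80  76 109 107
  147 147 147]]
```

```bash
python3 -m creep '{"translation":[[0.1,0,-0.3],[0,0,0],[0,0,0],[0,0,0]],"spin":[0,0,0,0],"gripper":[0.15,0.15,0.15,0.15]}' 45; python3 ff.py; python3 ff.py
python3 -c "
from station import arm;print(arm.job_done())"
```

```text
t: 34.45
eef_pos: [0.5083, -0.0087, 0.1506]
ee_rot: [3.142, 0.0, 0.136]
force: [-2.4, -0.2, 1.9]
width: 0.0214
gripper_force: 45.0
F [-0.78 -0.85  1.72] n 1.92 [ 0.5083 -0.0087  0.1506]
F [-1.12 -0.12  1.62] n 1.91 [ 0.5083 -0.0087  0.1506]
the job is handed in; nothing more can be done
None
```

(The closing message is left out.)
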